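# Switch the dust-extraction selector to the green outlet

### The job

Switch the dust extraction to the green outlet: pull the black bar knob of the white round selector straight up against its spring, turn it until its brass index pin points at the green tag, and let it snap fully down into that notch. Then let go of the knob.

Things in the scene. Friction and masses are not known exactly. Their poses are not given: they have to be found in the camera images.
- knob_grip (a point): centre of the knob's black bar grip, on its upright turning axis, 91 mm above the bench when down. Bar: 52 mm along own x, 16 mm along y, 30 mm tall (z up); pinch it across its width from above. The index pin points along own -x. Clear below the bar down to a grey toothed collar (72 mm across), its top 28 mm under this point; the fixed white housing is 134 mm across, 50 mm tall
- pointer (a point): point on the line of the brass index pin (8 mm thick), 50 mm from the knob's axis, 5 mm beyond the pin's end, 57 mm above the bench when down; moves with the knob. The pin starts down in the collar's middle notch, on the side toward the robot; further notches lie 50 degrees to either side; stops 66 degrees either way from the middle
- green_tag: green round tag, 16 mm across, 4 mm thick, fixed on top of the housing 50 mm from the knob's axis, exactly in front of one of the two side notches (an orange tag of the same form marks the other; which is which varies). Origin: centre of its underside, 50 mm above the bench
- knob_pull (a joint): how far the knob is pulled up, m: 0 down in a notch, 0.020 at the upper stop. A spring pushes it down, 5 N at the bottom, 8 N at the top. The pin is locked in its notch until pulled up 10 mm; above that the knob turns freely. Let go within about 7 degrees of a notch it drops in and centres itself; elsewhere it stays up on the collar at about 0.009 to 0.010

How it is judged:
On the way:
1. the knob is pulled up out of its notch (value of joint knob_pull above 0.008 m), for 0.1 s.
At the end, for the whole second after the job is handed in: The index pin points at the green tag (pointer within 9 mm of the tag's centre seen from above, about 10 degrees) and the knob is down in that notch (pulled up less than 3 mm) and let go (horizontal distance between pointer and green_tag below 0.009 m and value of joint knob_pull below 0.003 m); the robot touches nothing.
It also fails if it takes over 32 s, if anything falls off the work surface, if the arm or the gripper's body presses on something with over 40 N, if the wrist force passes 120 N, or if a joint passes its speed limit or range.

### The arm

A 6-joint arm with a two-finger parallel gripper is mounted at the origin on a cart in front of the work surface, level with it; the furniture and walls round the work are solid. World frame = base frame: x ahead of the robot, y to its left, z up, the work surface at z = 0. Lengths are in m, angles in rad, forces in N, time in s.
With the tool pointing down it reaches from about 0.25 to 0.775 m from the base axis. Payload 4 kg.
Tool frame: the origin (TCP) lies on the centre line of the jaws, within the pads' length; the fingertips stand 14 mm ahead of it and the grasp point (between the pads) lies 5 mm behind it (robot.tcp_to_tips is the distance from the TCP to the fingertips, in m); z points along the fingers, y is the line along which they close (so a half turn about z gives the same grasp; the last joint's range is limited). The gripper opens to 94 mm and grips with 3 to 60 N. Pads are 16 mm wide; open, the fingers measure 119 mm over their backs; the gripper's body (75 mm by 177 mm) begins 78 mm behind the grasp point.
Start: joints at [-1.378, 0.087, 1.371, -0, 1.684, -0.103], TCP at [0.16, -0.526, 0.22] pointing down, gripper open.
Joint ranges: [-3.1, 3.1], [-0.76, 2.03], [0.27, 2.55], [-1.08, 4.22], [0.17, 2.65], [-2.57, 2.57]. Speed limits (rad/s): [2.79, 2.79, 3.14, 3.14, 3.14, 3.14].

### API

Orientations are given as [roll, pitch, yaw] about the fixed x, y, z axes, in that order (R = Rz(yaw) Ry(pitch) Rx(roll)).
In Python, from bench import robot gives the robot as it stands.
- The arm moves only by the tool carry_out, never from a script. Its argument "increments" is a list of rows, each a list of 3 entries, a list of its own where there are three numbers: the closure in counts, from 0 (fully open) to 255 (shut), then the shift along the tool's x, y, z in mm, then the turn about the tool's z in degrees. In form: [[fingers, [dx, dy, dz], twist], ...]. A call has 1 to 8 rows; each row shifts and turns the commanded pose from where the row before left it, along the tool's axes as they then stand; what a row does not reach is not made up. A row lasts 1/10 s, in which the tool goes at most 50 mm and 8.59 degrees, less where a joint would pass 70% of its speed; a pose out of reach is approached as far as the arm can. A call with a gripper value outside its range is refused whole. The fingers move at their own pace and stop on an object; the grip force is fixed at half the most. Time passes only in rows, so rows that do not move let the fingers close. It gives the time, the measured TCP pose, the force, the opening and the grip force at its end, in the units of the state.
- robot.get_obs(): the state, without advancing time (a new reading comes with each control period).
- robot.snapshot(name): name is "scene" or "side" or "wrist"; returns the picture (400x640x3 uint8, blue, green, red); there is no depth.
- robot.get_calibration(name): a dict with "vfov" (degrees; the focal length in pixels is half the picture's height over the tangent of half this angle, whatever the lens; pixels are square), "cx", "cy" (the principal point, pixels), "k1" (the pictures are not rectified: a ray, as slopes to the right and down, at radius r is drawn at 1 + k1 r^2 times it, then the intrinsics apply), "T" (4x4, takes a point from camera to world coordinates). Camera axes: x right, y down, z forward; pixel columns grow to the right and rows downward; lengths in m; the calibration is good to about 2 mm. A picture is of the moment at which its call begins: read the wrist's pose just before it. get_calibration takes no time and is no camera call; for the wrist camera it gives the pose at the moment of the call.
- robot.close_job(): hands the job in; it is judged then, once.
The state is a dict: "time": time; "joint_positions": joint angles; "qvel": joint speeds; "joint_torque": joint torques, N m; "tool_pos": TCP position; "ee_rot": TCP orientation; "wrist_force": force on the tool from outside, world axes, zero at the start; "wrist_torque": the same for the moment, N m; "width": finger opening in m; "finger_force": force on a finger pad.
Only numpy, scipy, OpenCV 4.12 (cv2) and the standard library are available. Lean on these libraries where they do the work, as an engineer would, in place of code of your own. Each camera call takes 0.05 s, during which the arm holds its last target. There are 200 camera calls.

## Working session

There is one attempt and no reset: what is moved stays moved. The work goes in short steps, Python scripts to look and compute and a tool call to move; the robot and the scene stay as the last step left them, time stands still between calls to the robot, and variables do not carry over. Pictures are saved under pics/ and viewed, at most 10 in all, crops included, and the job is handed in when it is done.

Besides the shell and the picture viewer there is one more tool, called after ">>>" in YAML: its name, and indented under it one key for each argument. carry_out: Moves the arm, as the interface text tells. Its arguments: {"type":"object","properties":{"increments":{"type":"array","items":{"type":"array"}}},"required":["increments"]}

```bash
mkdir -p pics; python3 - <<'E'
from bench import robot
import cv2
o=robot.get_obs();print(o['time'],o['tool_pos'],o['ee_rot'],o['width'])
a=robot.snapshot('scene');b=robot.snapshot('side')
cv2.imwrite('pics/scene.png',a);cv2.imwrite('pics/side.png',b)
for n in('scene','side'):print(robot.get_calibration(n))
E
```

```text
0.0 [ 0.16022523 -0.52560555  0.21828484] [-3.13936360e+00 -2.25517920e-04  2.95818236e-01] 0.09385038507304798
{'vfov': 47.992161292404674, 'cx': 320.4937537012943, 'cy': 215.69326837317558, 'k1': 0.032417777548693384, 'T': array([[-0.64246316, -0.53200272,  0.55155616,  0.03008359],
       [-0.76631418,  0.44781876, -0.46067444,  0.48427754],
       [-0.00191714, -0.71863166, -0.69538828,  0.67027882],
       [ 0.        ,  0.        ,  0.        ,  1.        ]])}
{'vfov': 49.80254154441098, 'cx': 321.5936318535078, 'cy': 200.9526724693379, 'k1': -0.016971366572149364, 'T': array([[ 0.98449822, -0.07382353,  0.15910169,  0.372197  ],
       [-0.17425234, -0.51503311,  0.83927172, -0.5991206 ],
       [ 0.01998464, -0.85398535, -0.5199131 ,  0.5147738 ],
       [ 0.        ,  0.        ,  0.        ,  1.        ]])}
```

View pics/scene.png

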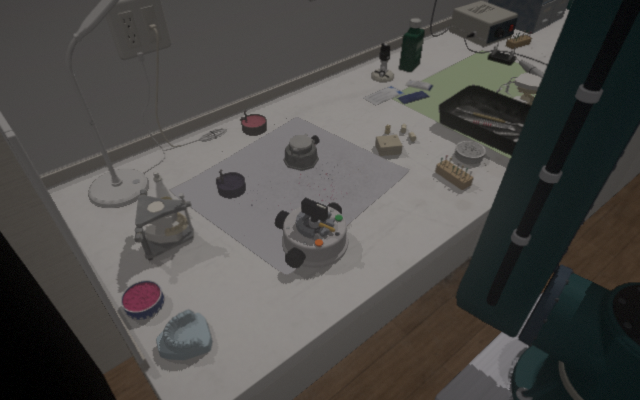

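View pics/side.png

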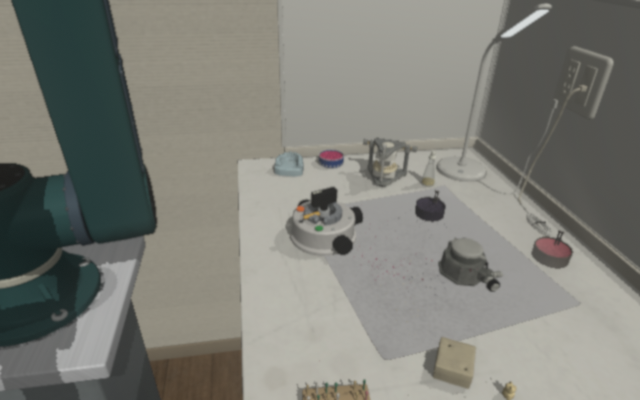

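The scene view shows the selector at about (315,230), with the green tag at (338,218), the orange tag at (319,243) and the black bar at (314,208). In the side view, green is at (319,228), orange at (299,209) and the bar at (323,199). Next I'll measure the tags.

```bash
cat > h.py <<'E'
import numpy as np,cv2
def ray(c,u,v):
    f=200/np.tan(np.radians(c['vfov']/2)); K=np.array([[f,0,c['cx']],[0,f,c['cy']],[0,0,1]])
    # distortion: rd = r(1+k1 r^2)
    x=cv2.undistortPoints(np.array([[[u,v]]],float),K,np.array([c['k1'],0,0,0,0.]))[0,0]
    T=np.array(c['T']); d=T[:3,:3]@[x[0],x[1],1]; return T[:3,3],d
def plane(c,p,z):
    o,d=ray(c,*p); return o+d*(z-o[2])/d[2]
def tri(c1,p1,c2,p2):
    o1,d1=ray(c1,*p1);o2,d2=ray(c2,*p2)
    s=np.linalg.lstsq(np.c_[d1,-d2],o2-o1,rcond=None)[0]
    a=o1+s[0]*d1;b=o2+s[1]*d2; return (a+b)/2,np.linalg.norm(a-b)
def blob(im,lo,hi,box):
    x0,y0,x1,y1=box; h=cv2.cvtColor(im[y0:y1,x0:x1],cv2.COLOR_BGR2HSV)
    m=cv2.inRange(h,np.array(lo),np.array(hi)); n,l,s,c=cv2.connectedComponentsWithStats(m)
    if n<2:return None
    i=1+np.argmax(s[1:,4]); return c[i]+[x0,y0],s[i]
G=((45,80,50),(85,255,255));O=((3,150,120),(14,255,255));K=((0,0,0),(180,255,45))
E
python3 - <<'E'
from h import *
from bench import robot
C={n:robot.get_calibration(n) for n in('scene','side')}
I={n:cv2.imread(f'pics/{n}.png') for n in C}
B={'scene':(325,208,352,228),'side':(308,220,332,236)}
BO={'scene':(308,234,330,252),'side':(290,202,306,216)}
P={}
for n in C:
    for k,(r,b) in dict(g=(G,B),o=(O,BO)).items():
        r=blob(I[n],*r,b[n]); print(n,k,r)
        if r: P[n,k]=r[0]; print(plane(C[n],r[0],.053))
for k in 'go': print(tri(C['scene'],P['scene',k],C['side'],P['side',k]))
print('bar',tri(C['scene'],(314.5,209),C['side'],(323,198.5)))
a=cv2.resize(I['scene'][180:280,260:370],None,fx=5,fy=5,interpolation=3);cv2.imwrite('pics/c1.png',a)
E
```

```text
scene g (array([338.22580645, 217.41935484]), array([10,  7,  7,  6, 31], dtype=int32))
[0.49347523 0.051794   0.053     ]
scene o (array([318.31428571, 242.        ]), array([ 7,  5,  8,  6, 35], dtype=int32))
[0.46829766 0.12372958 0.053     ]
side g (array([318.47826087, 227.73913043]), array([ 8,  6,  6,  5, 23], dtype=int32))
[0.49094632 0.05226951 0.053     ]
side o (array([300.        , 208.33333333]), array([ 8,  5,  5,  4, 18], dtype=int32))
[0.46574382 0.12446444 0.053     ]
(array([0.49178977, 0.05235866, 0.0535871 ]), np.float64(0.0020440204516211516))
(array([0.4665512 , 0.12425542, 0.05375536]), np.float64(0.002024242486551035))
bar (array([0.5086012 , 0.09733611, 0.0901062 ]), np.float64(0.004473093853406753))
```

View pics/c1.png

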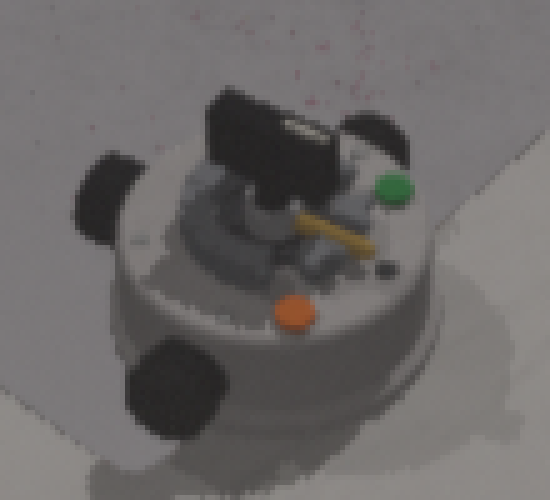

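Tag spacing comes out at 76.2 mm, against 76.6 expected, so the measurement holds. That puts the axis at about (0.509, 0.0985), and the triangulated bar agrees. The knob's yaw is about 19.3°, and green lies +50° CCW from above, which is a negative twist. I'll approach at height.

>>> carry_out:
  increments:
    - [0,[29,-28,0],0]
    - [0,[29,-28,0],0]
    - [0,[29,-28,0],0]
    - [0,[29,-28,0],0]
    - [0,[29,-28,0],0]
    - [0,[29,-28,0],0]
    - [0,[29,-28,0],0]
    - [0,[29,-28,0],0]

```text
time: 0.9
tool_pos: [0.3172, -0.2426, 0.2191]
ee_rot: [-3.141, 0.0, 0.295]
wrist_force: [0.9, 0.2, 0.5]
width: 0.094
finger_force: 0.0
```

>>> carry_out:
  increments:
    - [0,[29,-28,0],0]
    - [0,[29,-28,0],0]
    - [0,[29,-28,0],0]
    - [0,[29,-28,0],0]
    - [0,[29,-28,0],0]
    - [0,[29,-28,0],0]
    - [0,[15,-15,0],0]
    - [0,[0,0,0],0]

```text
time: 1.7
tool_pos: [0.4448, -0.0119, 0.2187]
ee_rot: [-3.14, 0.001, 0.3]
wrist_force: [0.1, -0.4, -0.2]
width: 0.094
finger_force: 0.0
```

```bash
python3 - <<'E'
from h import *
from bench import robot
o=robot.get_obs();print(o['time'],o['tool_pos'],o['ee_rot'],o['wrist_force'],o['joint_positions'])
c=robot.get_calibration('wrist');a=robot.snapshot('wrist');cv2.imwrite('pics/w1.png',a)
for r in(G,O):
    b=blob(a,*r,(0,0,640,400));print(b)
    if b: print(plane(c,b[0],.0535))
E
```

```text
1.7 [ 0.44476672 -0.01187361  0.21868594] [-3.14043628e+00  1.10768852e-03  3.00279463e-01] [ 0.05130513 -0.35082841 -0.24066631] [-1.54669060e-01 -1.48365069e-01  1.60152880e+00  5.55954526e-04
  1.68993206e+00  1.11591411e+00]
(array([281.85714286, 136.90977444]), array([276, 131,  13,  13, 133], dtype=int32))
[0.48966905 0.05384629 0.0535    ]
(array([216.85294118, 139.66176471]), array([211, 133,  13,  14, 136], dtype=int32))
[0.46407927 0.12584378 0.0535    ]
```

View pics/w1.png

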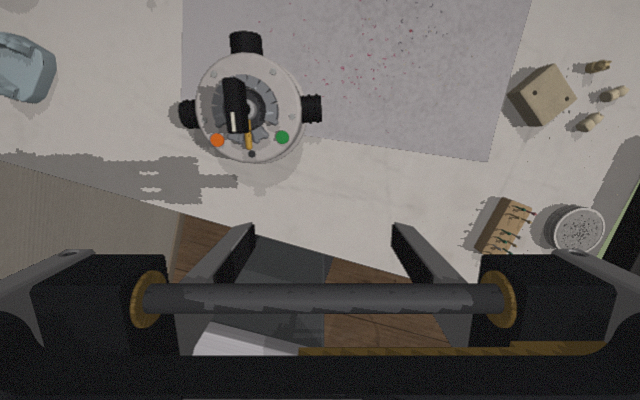

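The wrist view shows the selector at (248,107), green at (282,137), orange at (217,140) and the bar at (236,105). It agrees with the fixed cameras to about 2 mm. I'll move closer and look again.

>>> carry_out:
  increments:
    - [0,[8,-22,10],0]
    - [0,[8,-22,10],0]
    - [0,[8,-22,10],0]
    - [0,[9,-22,10],0]
    - [0,[0,0,0],-2]
    - [0,[0,0,0],0]
    - [0,[0,0,0],0]

```text
time: 2.45
tool_pos: [0.4502, 0.0786, 0.1796]
ee_rot: [3.141, 0.0, 0.328]
wrist_force: [0.1, 0.8, -0.1]
width: 0.094
finger_force: 0.0
```

```bash
python3 - <<'E'
from h import *
from bench import robot
o=robot.get_obs();print(o['time'],o['tool_pos'],o['ee_rot'])
c=robot.get_calibration('wrist');a=robot.snapshot('wrist');cv2.imwrite('pics/w2.png',a)
P=[]
for r in(G,O):
    b=blob(a,*r,(0,0,640,400));print(b)
    if b: P.append(plane(c,b[0],.0535)[:2]);print(P[-1])
if len(P)==2:
    g,q=P; d=q-g; L=np.linalg.norm(d); n=np.array([d[1],-d[0]])/L
    ax=(g+q)/2+.0321*n; yaw=np.arctan2(n[1],n[0]); print('L',L,'axis',ax,'yaw',yaw)
    for w in (np.array([.509,.099]),ax):
        e=w-o['tool_pos'][:2]; y=o['ee_rot'][2]; print('tool mm',1e3*(e@[np.cos(y),np.sin(y)]),1e3*(e@[np.sin(y),-np.cos(y)]))
E
```

```text
2.45 [0.4502159  0.0786116  0.17957072] [3.14099695e+00 3.40368842e-05 3.28455232e-01]
(array([358. , 169.5]), array([351, 163,  15,  14, 160], dtype=int32))
[0.48983383 0.0541494 ]
(array([285.9375, 170.55  ]), array([279, 164,  15,  14, 160], dtype=int32))
[0.46411867 0.12611482]
L 0.07642180256543939 axis [0.50720441 0.10093343] yaw 0.343186855781393
tool mm 62.21851730262396 -0.33582216076451377
tool mm 61.142601949088 -2.7451242091957555
```

View pics/w2.png

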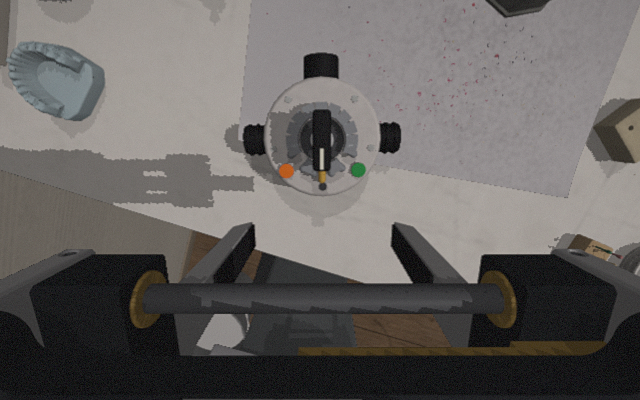

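The wrist view shows the bar at column 322, midway between the fingertips at columns 253 and 392. Green is at (358,170) and orange at (286,171). I'll move over the bar and descend.

>>> carry_out:
  increments:
    - [0,[31,-1,0],-1]
    - [0,[30.5,0,0],0]
    - [0,[0,0,25],0]
    - [0,[0,0,25],0]
    - [0,[0,0,25],0]
    - [0,[0,0,18],0]
    - [0,[0,0,0],0]
    - [0,[0,0,0],0]

```text
time: 3.3
tool_pos: [0.5083, 0.1005, 0.0869]
ee_rot: [3.141, -0.0, 0.347]
wrist_force: [0.0, -0.1, 0.0]
width: 0.0941
finger_force: 0.0
```

>>> carry_out:
  increments:
    - [255,[0,0,0],0]
    - [255,[0,0,0],0]
    - [255,[0,0,0],0]
    - [255,[0,0,0],0]
    - [255,[0,0,0],0]
    - [255,[0,0,0],0]
    - [255,[0,0,0],0]
    - [255,[0,0,0],0]

```text
time: 4.1
tool_pos: [0.5079, 0.1011, 0.0864]
ee_rot: [3.142, 0.0, 0.348]
wrist_force: [0.8, -0.4, 0.6]
width: 0.0336
finger_force: 0.0
```

>>> carry_out:
  increments:
    - [255,[0,0,0],0]
    - [255,[0,0,0],0]
    - [255,[0,0,0],0]
    - [255,[0,0,0],0]
    - [255,[0,0,0],0]

```text
time: 4.6
tool_pos: [0.5084, 0.1002, 0.0864]
ee_rot: [3.14, -0.0, 0.348]
wrist_force: [1.8, -5.0, -1.2]
width: 0.0159
finger_force: 30.0
```

Gripped at 15.9 mm opening with little side force. Now I'll pull up.

>>> carry_out:
  increments:
    - [255,[0,0.5,-4],0]
    - [255,[0,0,-4],0]
    - [255,[0,0,-4],0]
    - [255,[0,0,-4],0]
    - [255,[0,0,0],0]
    - [255,[0,0,0],0]

```text
time: 5.2
tool_pos: [0.5083, 0.1001, 0.1007]
ee_rot: [3.141, 0.0, 0.348]
wrist_force: [5.0, -2.9, -8.7]
width: 0.0155
finger_force: 30.0
```

>>> carry_out:
  increments:
    - [255,[0,0,0],-6]
    - [255,[0,0,0],-6]
    - [255,[0,0,0],-6]
    - [255,[0,0,0],-6]
    - [255,[0,0,0],0]
    - [255,[0,0,0],0]

```text
time: 5.8
tool_pos: [0.5083, 0.1002, 0.1005]
ee_rot: [3.141, 0.001, 0.767]
wrist_force: [4.9, -3.3, -8.3]
width: 0.016
finger_force: 30.0
```

>>> carry_out:
  increments:
    - [255,[0,0,0],-6.5]
    - [255,[0,0,0],-6.5]
    - [255,[0,0,0],-6.5]
    - [255,[0,0,0],-6]
    - [255,[0,0,0],0]
    - [255,[0,0,0],0]

```text
time: 6.4
tool_pos: [0.5081, 0.1003, 0.1005]
ee_rot: [-3.141, 0.001, 1.212]
wrist_force: [4.0, -3.1, -8.6]
width: 0.0159
finger_force: 30.0
```

```bash
python3 - <<'E'
from h import *
from bench import robot
o=robot.get_obs();print(o['time'],o['tool_pos'],o['ee_rot'],o['wrist_force'],o['wrist_torque'])
a=robot.snapshot('scene');b=robot.snapshot('side')
f=lambda i:cv2.resize(i,(400,400),interpolation=3)
cv2.imwrite('pics/c2.png',np.hstack([f(a[170:270,265:365]),f(b[165:265,275:375])]))
E
```

```text
6.4 [0.50813928 0.10031101 0.10047743] [-3.14121301e+00  9.13000628e-04  1.21191678e+00] [ 3.99268395 -3.13444141 -8.56812755] [-0.62701085 -1.0667754   0.01190849]
```

View pics/c2.png

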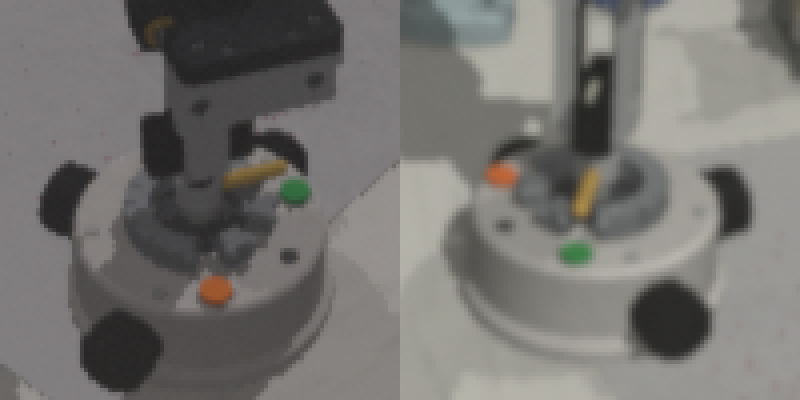

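The pin is raised and lines up with the green tag in both views: pin end at (285,165) against green (295,192) on the left, and (580,212) against (576,253) on the right. I'll lower it into the notch, then release.

>>> carry_out:
  increments:
    - [255,[0,0,4],0]
    - [255,[0,0,4],0]
    - [255,[0,0,4],0]
    - [255,[0,0,2],0]
    - [255,[0,0,0],0]
    - [255,[0,0,0],0]

```text
time: 7.1
tool_pos: [0.5081, 0.1004, 0.0874]
ee_rot: [-3.142, 0.001, 1.212]
wrist_force: [3.8, -2.4, -6.4]
width: 0.0156
finger_force: 30.0
```

>>> carry_out:
  increments:
    - [0,[0,0,0],0]
    - [0,[0,0,0],0]
    - [0,[0,0,0],0]
    - [0,[0,0,0],0]
    - [0,[0,0,0],0]
    - [0,[0,0,0],0]
    - [0,[0,0,0],0]
    - [0,[0,0,0],0]

```text
time: 7.9
tool_pos: [0.5081, 0.1007, 0.0885]
ee_rot: [-3.142, 0.0, 1.212]
wrist_force: [0.3, 0.5, -0.5]
width: 0.0766
finger_force: 0.0
```

>>> carry_out:
  increments:
    - [0,[0,0,-15],0]
    - [0,[0,0,-25],0]
    - [0,[0,0,-25],0]
    - [0,[0,0,-25],0]
    - [0,[0,0,-15],0]
    - [0,[0,0,0],0]
    - [0,[0,0,0],0]
    - [0,[0,0,0],0]

```text
time: 8.7
tool_pos: [0.5073, 0.1006, 0.1916]
ee_rot: [-3.139, 0.002, 1.212]
wrist_force: [-0.2, 0.0, 0.2]
width: 0.0941
finger_force: 0.0
```

```bash
python3 - <<'E'
from h import *
from bench import robot
o=robot.get_obs();print(o['time'],o['tool_pos'],o['ee_rot'],o['wrist_force'],o['width'])
a=robot.snapshot('scene');b=robot.snapshot('side')
f=lambda i:cv2.resize(i,(400,400),interpolation=3)
cv2.imwrite('pics/c3.png',np.hstack([f(a[170:270,265:365]),f(b[165:265,275:375])]))
E
```

```text
8.7 [0.50728456 0.10056593 0.19156311] [-3.13868729e+00  1.51915322e-03  1.21211343e+00] [-0.19267945  0.01243008  0.18231885] 0.09414147901265976
```

View pics/c3.png

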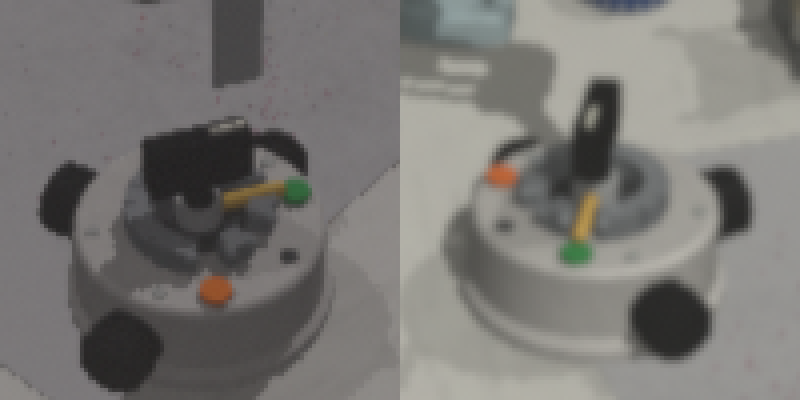

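The pin has dropped about 6 px in both views, which matches roughly 14 mm. It now sits in the notch pointing at the green tag, and the gripper is clear.

```bash
python3 -c "
from bench import robot
print(robot.close_job())"
```

```text
the job is handed in; nothing more can be done
None
```

The selector is switched to green: the camera views show the knob down in the green notch with its index pin pointing at the green tag; the gripper let go and backed clear, and I handed the job in at about 9 s (no verdict was returned).

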